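Back the ratchet turntable off one notch

ROBOT

A 6-joint arm with a two-finger parallel gripper is mounted at the origin on the work surface. World frame = base frame: x ahead of the robot, y to its left, z up, the work surface at z = 0. Lengths are in m, angles in degrees, forces in N, time in s.
With the tool pointing down it reaches from about 0.4 to 0.825 m from the base axis. Payload 7 kg.
Tool frame: the origin (TCP) lies between the finger pads; the fingertips stand 11 mm ahead of it and the grasp point (between the pads) lies 8 mm behind it; z points along the fingers, y is the direction in which the jaws open and shut (so a half turn about z gives the same grasp; the last joint's range is limited). The gripper opens to 88 mm and grips with 3 to 60 N. Pads are 19 mm wide; open, the fingers measure 130 mm over their backs; the gripper's body (78 mm by 193 mm) begins 47 mm behind the grasp point.
Start: joints at [83.944, 20.546, 0.682, 0, -70.136, -16.507], TCP at [0.259, 0.623, 0.238] pointing down, gripper open.
Joint ranges: [-176.03, 176.03], [-82.01, 121.73], [-58.28, 71.71], [-173.87, 95.51], [-174.79, -0.11], [-173.66, 173.66]. Speed limits (degrees/s): [136.94, 136.94, 172.46, 180, 180, 180].

INTERFACE

Orientations are given as [roll, pitch, yaw] about the fixed x, y, z axes, in that order (R = Rz(yaw) Ry(pitch) Rx(roll)).
In Python, from plant import r gives the robot as it stands.
- The arm moves only by the shell command python3 -m inch 'ROWS' [OPENING] [FORCE]. ROWS is JSON, a list of rows, each an object of numbers: "x", "y", "z": the shift along the tool's x, y, z as a fraction of full scale; "yaw": the turn about the tool's z as a fraction of full scale. In form: [{"x": .., "y": .., "z": .., "yaw": ..}, ...]. A call has 1 to 5 rows; each row shifts and turns the pose as measured when the row begins, along the tool's axes as they then stand; what a row does not reach is not made up. Full scale, the value 1, is 0.025 m for a shift and 4 degrees for a turn. A row lasts 1/12 s, in which the tool goes at most 41.7 mm and 7.16 degrees, less where a joint would pass 70% of its speed; a pose out of reach is approached as far as the arm can. A call with a number of a shift or a turn outside -1 to 1 is refused whole. A call with a gripper value outside its range is refused whole. OPENING is the opening, from -1 (shut) to 1 (fully open), set as the call begins (- or left out, the last holds). The fingers move at their own pace and stop on an object; FORCE is the grip in N (left out, the last holds). Time passes only in rows, so rows that do not move let the fingers close. It gives the time, the measured TCP pose, the force and the opening at its end, in the units of the state.
- r.get_state(): the state, without advancing time (a new reading comes with each control period).
- r.capture(name): name is "scene" or "top" or "wrist"; returns (picture, depth): 480x640x3 uint8, red, green, blue; 480x640 float32, m along the optical axis (not along the pixel's ray), 0 where there is no reading.
- r.camera_info(name): a dict with "mtx" (3x3 intrinsics, pixels), "k1" (the pictures are not rectified: a ray, as slopes to the right and down, at radius r is drawn at 1 + k1 r^2 times it, then the intrinsics apply), "pose" (4x4, takes a point from camera to world coordinates). Camera axes: x right, y down, z forward; pixel columns grow to the right and rows downward; lengths in m; the calibration is good to about 2 mm. A picture is of the moment at which its call begins: read the wrist's pose just before it. camera_info takes no time and is no camera call; for the wrist camera it gives the pose at the moment of the call.
- r.close_job(): hands the job in, once; it reports no verdict.
The state is a dict: "time_s": time; "joints": joint angles; "qd": joint speeds; "joint_torque": joint torques, N m; "tcp_pos": TCP position; "eef_rot": TCP orientation; "contact_force": force on the tool from outside, world axes, zero at the start; "moment": the same for the moment, N m; "gripper_width": finger opening in m.
Only numpy, scipy, OpenCV 4.12 (cv2) and the standard library are available. Lean on these libraries where they do the work, as an engineer would, in place of code of your own. Each camera call takes 0.05 s, during which the arm holds its last target. There are 200 camera calls.

TASK

The purple ratchet turntable has been clicked one notch too far. With a fingertip, tip the red pawl up out of the teeth until it stays thrown back, push the wheel backward (clockwise seen from above) by one notch, then tip the pawl down again so that it sits fully in that next notch. Push gently and grip nothing; the orange bracket must stay standing in the middle of the wheel, and everything else stays where it is.

Things in the scene. Friction and masses are not known exactly. Their poses are not given: they have to be found in the camera images.
- unit: ratchet turntable on an aluminium base plate 250 x 220 x 10 mm, screwed to the table. Origin: on the wheel's upright axis at table height; z up, x points from that axis to the pawl (yaw varies). Two black cheeks, up to 72 mm high, carry the pawl's level pivot at x = 96 mm, z = 62 mm (pivot axis along the unit's y)
- hub (a point): centre of the purple wheel's top face, on its axis, 34 mm above the table; its axes are the unit's and do not turn with the wheel. The wheel is a disc of radius 78 mm with 8 saw teeth (pitch 0.785 rad) standing 14 mm high on its rim, from radius 59 to 77 mm
- wheel (a joint): turn of the wheel in rad, + is forward (counter-clockwise from above, as the ratchet clicks). In its first notch the wheel has play from 0 (tooth face on the pawl's nose, blocking backward) to 0.3; in the next notch back from -0.785 to -0.485; between 0 and -0.45 the lowered nose would land on a tooth. Light even friction (1 N at a peg); it stays where it is left
- pawl (a joint): tilt of the red pawl in rad: 0 = down, nose fully in a notch; grows as the nose lifts and the upright arm with the ball tips outward, away from the wheel; stop at 0.6. The nose clears the teeth above 0.4. Top-heavy: let go below about 0.2 it falls shut, above about 0.4 it falls back to the stop and stays. A few tenths of a newton at the ball tip it; follow the ball's arc, as it rises on the way back and rubber pads grip it
- pawl_knob (a point): centre of the red ball (radius 10 mm) topping the pawl's upright arm (flat bar 6 mm thick, 20 mm wide), 62 mm from the pivot. Tilted by a it is 96 mm + 62 mm sin(a) from the wheel's axis and 62 mm + 62 mm cos(a) above the table. A second arm, 36 mm, runs from the pivot at a right angle towards the wheel and carries the nose
- pawl_nose (a point): underside of the pawl's nose (10 mm wide along the rim, 12 mm radially); pawl down: 68 mm from the wheel's axis, 38 mm above the table
- peg_a (a point): top centre of one of four upright steel pegs on the wheel, diameter 8 mm, standing 30 mm above the wheel's top face (tops 64 mm above the table), 46 mm from the axis; push one sideways to turn the wheel. Peg a stands 45 degrees counter-clockwise from the pawl at wheel = 0
- peg_b (a point): peg b, same, 135 degrees counter-clockwise from the pawl at wheel = 0
- peg_c (a point): peg c, same, 225 degrees counter-clockwise from the pawl at wheel = 0
- peg_d (a point): peg d, same, 315 degrees counter-clockwise from the pawl at wheel = 0
- bracket_mid (a point): middle of a loose orange printed bracket, 30 x 30 mm and 45 mm tall, standing unfixed on the centre of the wheel; 20 mm above its underside, its z axis up. It rides with the wheel
- servo: loose black hobby servo, 54 x 20 x 40 mm, standing on a corner of the base plate, beside the pawl; origin at the centre of its underside
- tape: loose grey roll of tape lying flat, diameter 100 mm, 48 mm high; origin at the centre of its underside
- driver: loose screwdriver lying on the table, about 200 mm; bystander
- glue: loose white bottle, diameter 44 mm, 120 mm tall; origin at the centre of its underside
- jaw: loose red printed gripper jaw, 70 x 28 x 36 mm; origin at the centre of its underside
- clamp: loose black bar clamp with a red handle, about 200 x 90 x 25 mm, lying flat; bystander
Not all that is in view belongs to the job. There is more than one size of the part that bears bracket_mid; the job needs the smaller.

How it is judged:
By the outcome, as a careful person would: the job done as asked, in the order asked, and still so for the second after the job is handed in, with the robot touching nothing.
It also fails if it takes over 70 s, if anything falls off the work surface, if the arm or the gripper's body presses on something with over 40 N, if the wrist force passes 120 N, or if a joint passes its speed limit or range.

## Working session

There is one attempt and no reset: what is moved stays moved. The work goes in short steps, Python scripts to look and compute and a shell command to move; the robot and the scene stay as the last step left them, time stands still between calls to the robot, and variables do not carry over. Pictures are saved under pics/ and viewed, about 8 in all and at most 12, crops included, and the job is handed in when it is done.

```bash
mkdir -p pics; ls
cat > h.py <<'E'
import numpy as np, cv2
from plant import r
def snap(n,f,save=True):
    info=r.camera_info(n); im,d=r.capture(n)
    if save: cv2.imwrite(f'pics/{f}.png',im[:,:,::-1])
    np.savez(f'{f}.npz',im=im,d=d,mtx=info['mtx'],k1=info['k1'],pose=info['pose'])
    return im,d,info
def cloud(f):
    z=np.load(f+'.npz'); d=z['d']; h,w=d.shape
    u,v=np.meshgrid(np.arange(w),np.arange(h))
    p=cv2.undistortPoints(np.stack([u,v],-1).reshape(-1,1,2).astype(float),z['mtx'],np.array([float(z['k1']),0,0,0])).reshape(h,w,2)
    P=np.dstack([p[...,0]*d,p[...,1]*d,d])@z['pose'][:3,:3].T+z['pose'][:3,3]
    P[d==0]=np.nan
    return z['im'],P
def project(f,X):
    z=np.load(f+'.npz'); T=np.linalg.inv(z['pose']); X=np.atleast_2d(X)@T[:3,:3].T+T[:3,3]
    s=X[:,:2]/X[:,2:]; s=s*(1+float(z['k1'])*(s**2).sum(1))[:,None]
    return np.c_[s*[z['mtx'][0,0],z['mtx'][1,1]]+z['mtx'][:2,2]]
E
python3 - <<'E'
from h import *
a=snap('top','top0')[0]; b=snap('scene','scene0')[0]
print(r.camera_info('top')['pose'],r.get_state())
E
```

```text
pics
[[-0.02359295 -0.99345104  0.11179629  0.41352471]
 [-0.99969858  0.02268476 -0.00938884 -0.0087893 ]
 [ 0.00679129 -0.1119841  -0.99368679  1.40104722]
 [ 0.          0.          0.          1.        ]] {'time_s': 0.1, 'joints': array([ 8.39463904e+01,  2.05863052e+01,  6.38164011e-01, -1.81922857e-02,
       -7.01373565e+01, -1.65046449e+01]), 'qd': array([-0.102467  , -0.0798753 ,  0.12188947,  0.14489637, -0.02773226,
       -0.04549602]), 'joint_torque': array([-4.46664963e-04, -5.84165883e+01,  2.93751240e+01,  7.01554388e+00,
        1.01261563e-02, -4.67418420e-05]), 'tcp_pos': array([0.258827  , 0.62292772, 0.23672   ]), 'eef_rot': array([ 1.79913166e+02, -7.89337890e-03, -2.25644425e+01]), 'contact_force': array([-0.05667331,  0.01131993, -0.27096021]), 'moment': array([ 0.01723906,  0.02488969, -0.00994752]), 'gripper_width': 0.0875549114402508}
```

View pics/top0.png

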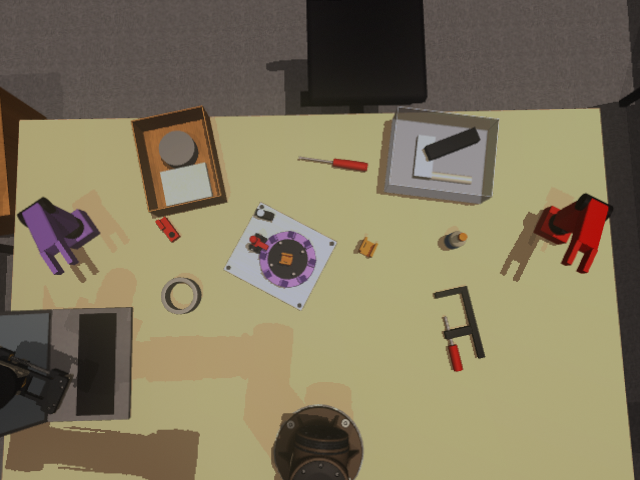

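View pics/scene0.png

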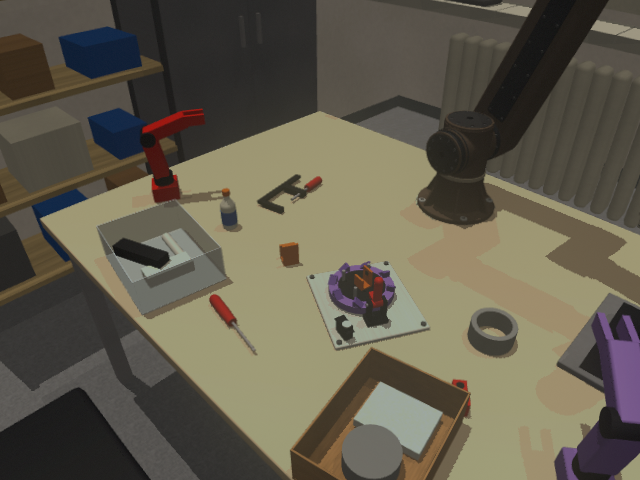

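The top view shows the unit with its hub near (288,259), red pawl near (258,242), servo at (264,213) and a second orange bracket at (368,247), off the unit. The scene view agrees.

Run:
```python
from h import *
im,P=cloud('top0')
hsv=cv2.cvtColor(im,cv2.COLOR_RGB2HSV).astype(int)
sub=np.zeros(im.shape[:2],bool); sub[195:315,215:345]=1
H,S,V=hsv[...,0],hsv[...,1],hsv[...,2]
pur=sub&(H>120)&(H<160)&(S>60)
print('purple',pur.sum(),np.nanmean(P[pur],0))
Q=P[pur]; Q=Q[np.isfinite(Q[:,0])]
# circle fit of purple ring
A=np.c_[2*Q[:,:2],np.ones(len(Q))]; s=np.linalg.lstsq(A,(Q[:,:2]**2).sum(1),rcond=None)[0]
print('ring c',s[:2],'r',np.sqrt(s[2]+s[:2]@s[:2]),Q[:,2].min(),Q[:,2].max())
red=sub&((H<6)|(H>172))&(S>150)
Q=P[red]; Q=Q[np.isfinite(Q[:,0])]; top=Q[Q[:,2]>0.1]; print('red',red.sum(),len(top),top.mean(0) if len(top) else None,Q[:,2].max())
# plate corners
pl=sub&(np.abs(P[...,2]-0.010)<0.006)&(S<60)&(V>120)
Q=P[pl]; print('plate',pl.sum(),cv2.minAreaRect(Q[:,:2].astype(np.float32)))
org=(H>6)&(H<16)&(S>150)
for nm,(a,b,c,d) in dict(mid=(240,275,270,305),off=(230,262,355,382)).items():
  m=np.zeros_like(org); m[a:b,c:d]=1; m&=org; Q=P[m]; print(nm,m.sum(),np.nanmedian(Q,0),np.nanmax(Q[:,2]))
for p in [(235,267),(301,299),(243,332),(207,261)]: pass
crop=cv2.resize(im[195:315,210:350],None,fx=5,fy=5,interpolation=cv2.INTER_CUBIC)
cv2.imwrite('pics/crop0.png',crop[:,:,::-1])
```

```text
purple 1119 [0.51933036 0.07210607 0.03616885]
ring c [0.52052123 0.07232814] r 0.06701516159592885 0.010240404702325678 0.05432033547402848
red 120 38 [0.56666289 0.15485948 0.13045788] 0.13705777587674572
plate 3613 ((0.5333258509635925, 0.09440337121486664), (0.2500915229320526, 0.2196403592824936), 60.84837341308594)
mid 114 [0.52002294 0.07451006 0.04101106] 0.08537258671836279
off 41 [ 0.53971135 -0.16058785  0.00821259] 0.06249832634828678
```

View pics/crop0.png

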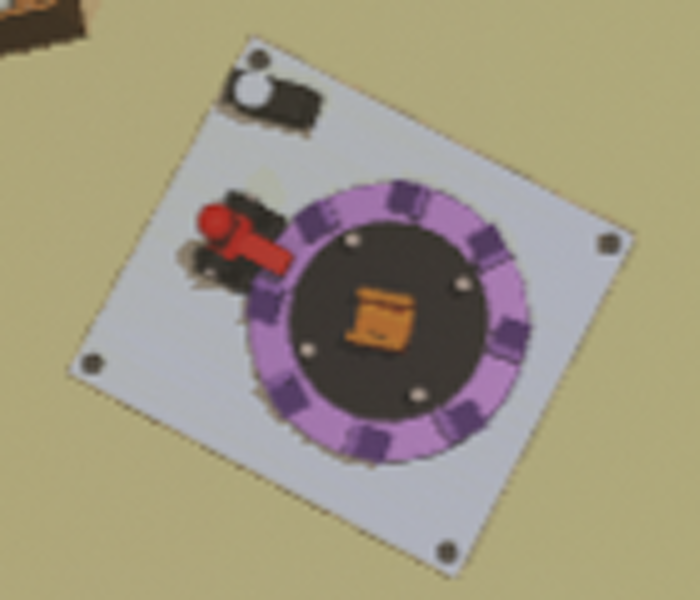

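The close crop shows the bracket at crop (383,320) standing on the wheel, pegs at (352,240), (463,284), (418,395) and (308,349), and the red pawl down with its ball at (215,222). Other candidates:
- Brackets: on the wheel at (287,259), about 45 mm tall, and a larger one off the unit at (368,247), about 60 mm tall. I want the one on the wheel, already in place.
- Red parts: the pawl ball at (253,239), the jaw at (168,229) and the red arm at (575,225). I want the pawl ball.

```bash
cat >> h.py <<'E'
hub=np.array([0.5205,0.0725]); yaw=np.radians(60.8)
ux=np.array([np.cos(yaw),np.sin(yaw)]); uy=np.array([-ux[1],ux[0]])
def U2W(x,y): return hub+x*ux+y*uy
def W2U(p): p=np.asarray(p)[...,:2]-hub; return np.stack([p@ux,p@uy],-1)
def ray(f,uv,zp):
    z=np.load(f+'.npz'); p=cv2.undistortPoints(np.array(uv,float).reshape(-1,1,2),z['mtx'],np.array([float(z['k1']),0,0,0])).reshape(-1,2)
    d=np.c_[p,np.ones(len(p))]@z['pose'][:3,:3].T; o=z['pose'][:3,3]
    return o+d*((zp-o[2])/d[:,2])[:,None]
def st():
    s=r.get_state(); print('t',round(s['time_s'],2),'tcp_u',W2U(s['tcp_pos']).round(4)*1e3,'z',round(s['tcp_pos'][2]*1e3,1),'yaw',s['eef_rot'].round(2),'F',s['contact_force'].round(2),'w',round(s['gripper_width'],4)); return s
def goto(x,y,z,yw=-29.2):
    "rows (in full-scale units along tool axes) to unit-frame x,y (mm), TCP z mm"
    from scipy.spatial.transform import Rotation as R
    s=r.get_state(); t=np.r_[U2W(x/1e3,y/1e3),z/1e3]
    d=R.from_euler('xyz',s['eef_rot'],degrees=True).inv().apply(t-s['tcp_pos'])/0.025
    print('need',d.round(2),'yaw',round((s['eef_rot'][2]-yw)/4,2))
E
python3 - <<'E'
from h import *
px=np.array([(308,349),(418,395),(463,284),(352,240)])/5+[210-.4,195-.4]
P=ray('top0',px,0.064); u=W2U(P); print(u.round(4),np.hypot(*u.T),(np.degrees(np.arctan2(u[:,1],u[:,0]))%360-[45,135,225,315]))
print(u.mean(0)); print(W2U([0.5667,0.1549]))
st(); goto(0,-0,260)
E
```

```text
[[ 0.0287  0.0349]
 [-0.0357  0.029 ]
 [-0.0288 -0.0355]
 [ 0.0359 -0.0285]] [0.04522836 0.04602198 0.0457616  0.04585866] [5.55498548 5.89215404 5.94690168 6.57702035]
[ 3.00245456e-05 -1.98521127e-05]
[ 0.0944679  -0.00012936]
t 0.1 tcp_u [352.8 497. ] z 236.7 yaw [ 1.7991e+02 -1.0000e-02 -2.2560e+01] F [-0.06  0.01 -0.27] w 0.0876
need [18.11 16.32 -0.9 ] yaw 1.66
```

```bash
python3 -m inch '[{"x":0.8,"y":0.6,"z":-0.4,"yaw":0.5},{"x":1,"y":0.7,"yaw":0.5},{"x":1,"y":0.7,"yaw":0.5},{"x":1,"y":0.7},{"x":1,"y":0.7}]' -1 10; python3 -m inch '[{"x":1,"y":0.7},{"x":1,"y":0.7},{"x":1,"y":0.7},{"x":1,"y":0.7},{"x":1,"y":0.7}]'; python3 -c "
from h import *
st();goto(45,0,237)"
```

```text
t 0.1 tcp_u [352.8 497. ] z 236.7 yaw [ 1.7991e+02 -1.0000e-02 -2.2560e+01] F [-0.06  0.01 -0.27] w 0.0876
need [1.832e+01 1.453e+01 1.000e-02] yaw 1.66validation failed for argument at $[1]...
validation failed for argument at $[0]...
```

```bash
python3 -m inch '[{"x":0.8,"y":0.6,"z":-0.4,"yaw":0.5},{"x":1,"y":0.7,"z":0,"yaw":0.5},{"x":1,"y":0.7,"z":0,"yaw":0.5},{"x":1,"y":0.7,"z":0,"yaw":0},{"x":1,"y":0.7,"z":0,"yaw":0}]' -1 10; python3 -m inch '[{"x":1,"y":0.7,"z":0,"yaw":0},{"x":1,"y":0.7,"z":0,"yaw":0},{"x":1,"y":0.7,"z":0,"yaw":0},{"x":1,"y":0.7,"z":0,"yaw":0},{"x":1,"y":0.7,"z":0,"yaw":0}]'; python3 -c "
from h import *
st();goto(45,0,237)"
```

```text
time_s: 0.52
tcp_pos: [0.3275, 0.4927, 0.2424]
eef_rot: [179.6, -0.1, -28.5]
contact_force: [-0.0, 0.8, 0.6]
gripper_width: 0.0598
time_s: 0.93
tcp_pos: [0.3968, 0.3479, 0.2417]
eef_rot: [179.4, -0.1, -28.5]
contact_force: [0.8, 0.4, 0.3]
gripper_width: 0.0264
t 0.93 tcp_u [180.  242.4] z 241.7 yaw [ 1.7936e+02 -7.0000e-02 -2.8480e+01] F [0.8  0.38 0.33] w 0.0264
need [9.63 5.52 0.26] yaw 0.18
```

```bash
python3 -m inch '[{"x":1,"y":0.6,"z":0,"yaw":0.1},{"x":1,"y":0.6,"z":0,"yaw":0.1},{"x":1,"y":0.6,"z":0,"yaw":0},{"x":1,"y":0.6,"z":0,"yaw":0},{"x":1,"y":0.6,"z":0,"yaw":0}]'; python3 -m inch '[{"x":1,"y":0.5,"z":0,"yaw":0},{"x":1,"y":0.5,"z":0,"yaw":0},{"x":1,"y":0.5,"z":0,"yaw":0},{"x":0.5,"y":0.3,"z":0,"yaw":0},{"x":0,"y":0,"z":0,"yaw":0}]'; python3 -c "
from h import *
st();goto(45,0,180)"
```

```text
time_s: 1.35
tcp_pos: [0.4707, 0.2135, 0.2421]
eef_rot: [179.3, -0.0, -29.3]
contact_force: [0.0, 0.4, -0.7]
gripper_width: 0.0004
time_s: 1.77
tcp_pos: [0.5274, 0.1222, 0.2415]
eef_rot: [179.2, 0.1, -29.5]
contact_force: [-0.9, -0.1, -0.3]
gripper_width: 0.0007
t 1.77 tcp_u [46.8 18.3] z 241.5 yaw [ 1.7916e+02  5.0000e-02 -2.9500e+01] F [-0.86 -0.07 -0.25] w 0.0007
need [0.73 0.03 2.46] yaw -0.08
```

```bash
python3 -m inch '[{"x":0.4,"y":0.2,"z":0.6,"yaw":0},{"x":0.4,"y":0,"z":0.8,"yaw":0},{"x":0,"y":0,"z":0.8,"yaw":0},{"x":0,"y":0,"z":0.8,"yaw":0},{"x":0,"y":0,"z":0,"yaw":0}]'; python3 -c "
from h import *
st();goto(45,0,127)
im=snap('scene','s1')[0]; u=project('s1',np.r_[hub,0.08])[0].astype(int); print(u)
a=cv2.resize(im[u[1]-90:u[1]+60,u[0]-90:u[0]+110],None,fx=4,fy=4,interpolation=cv2.INTER_CUBIC); cv2.imwrite('pics/s1c.png',a[:,:,::-1])"
```

```text
time_s: 2.18
tcp_pos: [0.5422, 0.1065, 0.1643]
eef_rot: [179.3, 0.0, -29.7]
contact_force: [-1.6, -1.6, -1.1]
gripper_width: 0.0007
t 2.18 tcp_u [40.2 -2.3] z 164.3 yaw [ 1.7928e+02  3.0000e-02 -2.9710e+01] F [-1.56 -1.58 -1.1 ] w 0.0007
need [-0.09 -0.21  1.49] yaw -0.13
[362 269]
```

View pics/s1c.png

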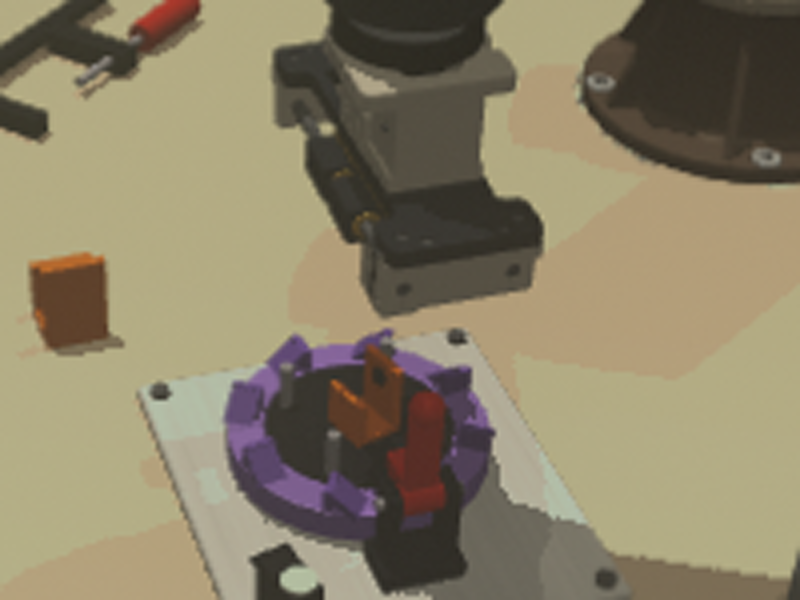

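```bash
python3 -c "
from h import *
s=r.get_state();p=s['tcp_pos']; u=project('s1',np.r_[hub,0.08])[0].astype(int)
for dz in (-.011,0,.055,.1): print(dz,((project('s1',p+[0,0,dz])[0]-u+[90,90])*4).round())
im,P=cloud('s1'); q=P[u[1]-90+np.array([270,290,220,150])//4,u[0]-90+np.array([440,440,440,440])//4]; print(q.round(3),W2U(q))
w=snap('wrist','w1')[0]
"
```

```text
-0.011 [387. 298.]
0 [388. 282.]
0.055 [393. 197.]
0.1 [398. 123.]
[[0.6   0.183 0.245]
 [0.594 0.18  0.228]
 [0.59  0.173 0.262]
 [0.565 0.151 0.282]] [[ 0.13575011 -0.01560674]
 [ 0.12983506 -0.01209161]
 [ 0.12144218 -0.01129374]
 [ 0.09066578 -0.00072902]]
```

View pics/w1.png

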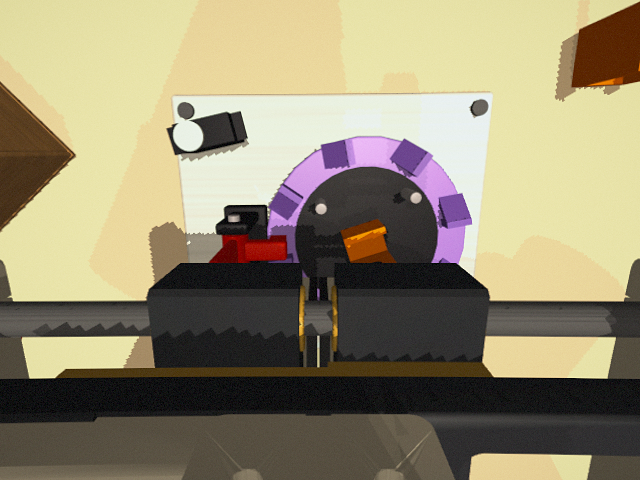

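The scene crop shows the gripper body hiding the fingers, with the pawl and bracket untouched. The wrist view shows the jaw carriages at rows 265–365, with thin finger strips near (310–330,340).

```bash
python3 -c "
from h import *
from scipy.spatial.transform import Rotation as R
s=st(); im,P=cloud('w1'); Rm=R.from_euler('xyz',s['eef_rot'],degrees=True)
T=Rm.inv().apply((P-s['tcp_pos']).reshape(-1,3)).reshape(P.shape)*1e3
for v,us in ((270,(160,250,310,317,325,400,480)),(300,(150,200,280,303,310,318,326,333,400,485)),(350,(160,280,306,311,318,325,331,480))):
  for u in us: print(v,u,T[v,u].round(0))
t=T.reshape(-1,3); t=t[np.isfinite(t[:,0])]
for z0 in range(-70,20,8):
  m=(t[:,2]>z0)&(t[:,2]<z0+8)&(abs(t[:,0])<60)&(abs(t[:,1])<110)
  if m.sum(): print(z0,m.sum(),t[m].min(0).round(),t[m].max(0).round())
"
```

```text
t 2.28 tcp_u [41.9 -3.7] z 168.0 yaw [ 1.7946e+02 -1.6000e-01 -2.9630e+01] F [0.53 0.28 1.12] w 0.0007
270 160 [ -39. -139.  167.]
270 250 [ 39. -15. -64.]
270 310 [-27.  -5. 133.]
270 317 [-28.   0. 134.]
270 325 [-28.   7. 134.]
270 400 [ 39.  20. -64.]
270 480 [-40. 147. 170.]
300 150 [ 38. -32. -77.]
300 200 [ 38. -22. -78.]
300 280 [ 38.  -7. -78.]
300 303 [ 35.  -3. -71.]
300 310 [ 10.  -2. -14.]
300 318 [-54.   1. 134.]
300 326 [ 10.   4. -13.]
300 333 [ 35.   4. -71.]
300 400 [ 37.  17. -77.]
300 485 [ 37.  34. -77.]
350 160 [ 26. -32. -77.]
350 280 [ 26.  -7. -77.]
350 306 [  0.  -3. -33.]
350 311 [  0.  -2. -33.]
350 318 [-119.    1.  168.]
350 325 [  1.   3. -34.]
350 331 [  8.   5. -47.]
350 480 [ 26.  34. -77.]
-70 9383 [-21. -79. -70.] [ 40.  82. -62.]
-62 4653 [-29. -82. -62.] [ 40.  84. -54.]
-54 270 [-31. -83. -54.] [ 38.  84. -47.]
-46 57 [ -1.  -3. -42.] [  9.   5. -38.]
-38 671 [ -7.  -3. -35.] [  6.   5. -32.]
-22 5 [ 10.  -3. -15.] [ 11.   4. -14.]
-14 173 [  7.  -4. -14.] [12.  6. -6.]
-6 226 [ 7. -6. -6.] [12.  7.  2.]
2 178 [ 9. -6.  2.] [12.  8. 10.]
10 39 [10. -3. 10.] [11.  6. 13.]
```

```bash
cat >> h.py <<'E'
def ball(f='b'):
    snap('scene',f,False); im,P=cloud(f); hsv=cv2.cvtColor(im,cv2.COLOR_RGB2HSV).astype(int)
    U=W2U(P); m=((hsv[...,0]<6)|(hsv[...,0]>172))&(hsv[...,1]>140)&(P[...,2]>0.06)&(P[...,2]<.15)&(np.abs(U[...,0]-.1)<.07)&(np.abs(U[...,1])<.035)
    x,z=U[m][:,0],P[m][:,2]; k=z>np.percentile(z,99)-.02
    print('red n',m.sum(),'top z',(np.percentile(z,99)*1e3).round(1) if m.sum() else None,'ball ctr x,y,z',(np.r_[U[m][k].mean(0),z[k].mean()]*1e3).round(1) if m.sum() else None)
E
python3 -m inch '[{"x":-0.15,"y":-0.1,"z":0.6,"yaw":0},{"x":0,"y":-0.1,"z":0.6,"yaw":0},{"x":0,"y":0,"z":0.2,"yaw":0},{"x":0,"y":0,"z":0,"yaw":0}]'; python3 -c "
from h import *
st();goto(55,0,127);ball()"
```

```text
time_s: 2.62
tcp_pos: [0.5463, 0.1163, 0.1387]
eef_rot: [179.9, -0.5, -29.5]
contact_force: [-1.0, -0.2, 0.4]
gripper_width: 0.0003
t 2.62 tcp_u [50.9 -1.2] z 138.7 yaw [179.87  -0.5  -29.46] F [-0.95 -0.24  0.44] w 0.0003
need [-0.05 -0.17  0.47] yaw -0.06
red n 280 top z 135.0 ball ctr x,y,z [103.2  -3.  128.6]
```

```bash
python3 -m inch '[{"x":0,"y":-0.1,"z":0.4,"yaw":0},{"x":0,"y":-0.1,"z":0.1,"yaw":0},{"x":0,"y":-0.1,"z":0,"yaw":0},{"x":0,"y":-0.1,"z":0,"yaw":0},{"x":0,"y":0,"z":0,"yaw":0}]'; python3 -c "
from h import *
st();goto(70,0,127);ball()"
```

```text
time_s: 3.08
tcp_pos: [0.554, 0.127, 0.1297]
eef_rot: [-179.8, -0.7, -29.4]
contact_force: [-0.8, 0.1, 0.1]
gripper_width: 0.0009
t 3.08 tcp_u [63.9 -2.7] z 129.7 yaw [-179.82   -0.72  -29.41] F [-0.78  0.1   0.07] w 0.0009
need [-0.11 -0.24  0.11] yaw -0.05
red n 276 top z 135.0 ball ctr x,y,z [103.4  -3.2 129. ]
```

```bash
python3 -m inch '[{"x":-0.1,"y":-0.1,"z":0.1,"yaw":0},{"x":0,"y":-0.1,"z":0,"yaw":0},{"x":0,"y":-0.1,"z":0,"yaw":0},{"x":0,"y":0,"z":0,"yaw":0}]'; python3 -c "
from h import *
st();goto(75,0,127);ball()"
```

```text
time_s: 3.47
tcp_pos: [0.5556, 0.1352, 0.1273]
eef_rot: [-179.8, -0.7, -29.4]
contact_force: [-0.2, -0.1, -0.5]
gripper_width: 0.0004
t 3.47 tcp_u [71.9 -0.1] z 127.3 yaw [-179.82   -0.73  -29.43] F [-0.24 -0.15 -0.47] w 0.0004
need [-0.   -0.12  0.01] yaw -0.06
red n 248 top z 131.6 ball ctr x,y,z [104.7  -3.2 124. ]
```

```bash
cat >> h.py <<'E'
def bands(f='b'):
    snap('scene',f,False); im,P=cloud(f); hsv=cv2.cvtColor(im,cv2.COLOR_RGB2HSV).astype(int)
    U=W2U(P); m=((hsv[...,0]<6)|(hsv[...,0]>172))&(hsv[...,1]>140)&(P[...,2]>0.06)&(P[...,2]<.15)&(np.abs(U[...,0]-.1)<.07)&(np.abs(U[...,1])<.035)
    for a in range(65,140,10):
        k=m&(P[...,2]*1e3>a)&(P[...,2]*1e3<=a+10)
        if k.sum()>3: print(a+5,k.sum(),'x',(np.median(U[k][:,0])*1e3).round(1),end=' | ')
    print()
E
python3 -m inch '[{"x":0,"y":-0.1,"z":0,"yaw":0},{"x":0,"y":-0.1,"z":0,"yaw":0},{"x":0,"y":0,"z":0,"yaw":0}]'; python3 -c "
from h import *
im,P=cloud('s1'); 
import shutil
st();goto(75,0,127);bands()
import h
h.snap=lambda *a:None
h.bands('s1')"
```

```text
time_s: 3.77
tcp_pos: [0.5581, 0.1397, 0.1273]
eef_rot: [-179.8, -0.7, -29.4]
contact_force: [-0.7, -0.2, -0.3]
gripper_width: 0.0
t 3.77 tcp_u [77.  -0.1] z 127.3 yaw [-179.83   -0.72  -29.43] F [-0.75 -0.23 -0.33] w 0.0
need [-0.    0.08  0.01] yaw -0.06
70 81 x 101.8 | 80 25 x 102.6 | 90 26 x 103.7 | 100 27 x 104.0 | 110 24 x 105.4 | 120 14 x 108.3 | 130 24 x 111.4 | 
70 75 x 101.9 | 80 29 x 101.2 | 90 32 x 100.7 | 100 30 x 101.0 | 110 21 x 101.6 | 120 9 x 104.2 | 130 49 x 103.9 |
```

```bash
python3 -m inch '[{"x":0,"y":-0.12,"z":0.02,"yaw":0},{"x":0,"y":-0.12,"z":0.02,"yaw":0},{"x":0,"y":-0.12,"z":0.03,"yaw":0},{"x":0,"y":-0.12,"z":0.04,"yaw":0},{"x":0,"y":0,"z":0,"yaw":0}]'; python3 -c "
from h import *
st();goto(98,0,121);bands()"
```

```text
time_s: 4.23
tcp_pos: [0.5647, 0.1511, 0.1244]
eef_rot: [-179.8, -0.7, -29.4]
contact_force: [-0.3, 0.3, 0.4]
gripper_width: 0.0003
t 4.23 tcp_u [90.1 -0.2] z 124.4 yaw [-179.82   -0.72  -29.45] F [-0.29  0.29  0.42] w 0.0003
need [-0.01 -0.31  0.14] yaw -0.06
70 60 x 103.4 | 80 43 x 78.8 | 90 16 x 110.5 | 100 18 x 113.5 | 110 11 x 116.2 | 120 24 x 126.2 | 130 14 x 125.1 |
```

```bash
python3 -m inch '[{"x":0,"y":-0.12,"z":0.05,"yaw":0},{"x":0,"y":-0.12,"z":0.05,"yaw":0},{"x":0,"y":-0.12,"z":0.05,"yaw":0},{"x":0,"y":0,"z":0,"yaw":0},{"x":0,"y":0,"z":0,"yaw":0}]'; python3 -c "
from h import *
st();goto(98,0,121);bands()"
```

```text
time_s: 4.7
tcp_pos: [0.5694, 0.1596, 0.1201]
eef_rot: [-179.8, -0.7, -29.4]
contact_force: [-0.5, 0.4, -0.4]
gripper_width: 0.0005
t 4.7 tcp_u [99.9 -0.2] z 120.1 yaw [-179.83   -0.71  -29.44] F [-0.54  0.44 -0.45] w 0.0005
need [-0.01  0.08 -0.03] yaw -0.06
70 43 x 103.5 | 80 46 x 82.7 | 90 11 x 76.9 | 110 14 x 140.7 | 120 43 x 138.8 |
```

```bash
python3 -m inch '[{"x":0,"y":0.5,"z":0,"yaw":0},{"x":0,"y":0.4,"z":-0.6,"yaw":0},{"x":0.4,"y":0.8,"z":-0.8,"yaw":0},{"x":0.6,"y":0.9,"z":-0.2,"yaw":0},{"x":0.6,"y":0.9,"z":0,"yaw":0}]';python3 -m inch '[{"x":0.5,"y":0.9,"z":0,"yaw":0},{"x":0.3,"y":0.9,"z":0,"yaw":0},{"x":0,"y":0.5,"z":0,"yaw":0},{"x":0,"y":0,"z":0,"yaw":0}]'; python3 -c "
from h import *
st();goto(-36,-60,63);bands()"
```

```text
time_s: 5.17
tcp_pos: [0.5584, 0.0628, 0.1607]
eef_rot: [-180.0, -0.6, -29.1]
contact_force: [0.5, 0.4, 0.4]
gripper_width: 0.0002
time_s: 5.5
tcp_pos: [0.5453, -0.0051, 0.1624]
eef_rot: [-179.9, -0.7, -29.3]
contact_force: [0.4, -1.2, -0.6]
gripper_width: 0.0005
t 5.5 tcp_u [-55.6 -59.5] z 162.4 yaw [-179.89   -0.71  -29.3 ] F [ 0.37 -1.19 -0.62] w 0.0005
need [-0.03 -0.78  3.98] yaw -0.03
70 41 x 100.5 | 80 55 x 82.2 | 90 9 x 75.0 | 110 12 x 136.9 | 120 50 x 138.1 |
```

```bash
python3 -m inch '[{"x":0,"y":-0.5,"z":0.6,"yaw":0},{"x":0,"y":-0.3,"z":1,"yaw":0},{"x":0,"y":0,"z":1,"yaw":0},{"x":0,"y":0,"z":0.6,"yaw":0},{"x":0,"y":0,"z":0,"yaw":0}]'; python3 -c "
from h import *
st();goto(-36,-60,63)"
```

```text
time_s: 5.97
tcp_pos: [0.5591, 0.0162, 0.0828]
eef_rot: [-179.5, -1.0, -29.3]
contact_force: [-1.1, 0.5, -0.4]
gripper_width: 0.0005
t 5.97 tcp_u [-30.3 -61.2] z 82.8 yaw [-179.54   -1.05  -29.26] F [-1.07  0.49 -0.39] w 0.0005
need [-0.06  0.23  0.79] yaw -0.01
```

```bash
cat >> h.py <<'E'
def pegs(f,name):
    "fit wheel angle in a top view"
    im=snap('top',f)[0]; u=project(f,np.r_[hub,0.05])[0].astype(int)
    a=cv2.resize(im[u[1]-50:u[1]+50,u[0]-65:u[0]+65],None,fx=5,fy=5,interpolation=cv2.INTER_CUBIC)
    cv2.imwrite(f'pics/{name}.png',a[:,:,::-1]); print('crop origin',u-[65,50])
E
python3 -m inch '[{"x":0,"y":0.25,"z":0.4,"yaw":0},{"x":0,"y":0,"z":0.35,"yaw":0},{"x":0,"y":0,"z":0,"yaw":0}]'; python3 -c "
from h import *
st();goto(-38,-50,63); pegs('t1','t1c'); snap('wrist','w2')"
```

```text
time_s: 6.22
tcp_pos: [0.557, 0.0127, 0.0639]
eef_rot: [-179.6, -1.1, -29.1]
contact_force: [-0.0, -1.2, 0.1]
gripper_width: -0.0001
t 6.22 tcp_u [-34.4 -61.1] z 63.9 yaw [-179.56   -1.06  -29.09] F [-0.01 -1.18  0.08] w -0.0001
need [-0.44  0.14  0.03] yaw 0.03
crop origin [221 208]
```

View pics/t1c.png

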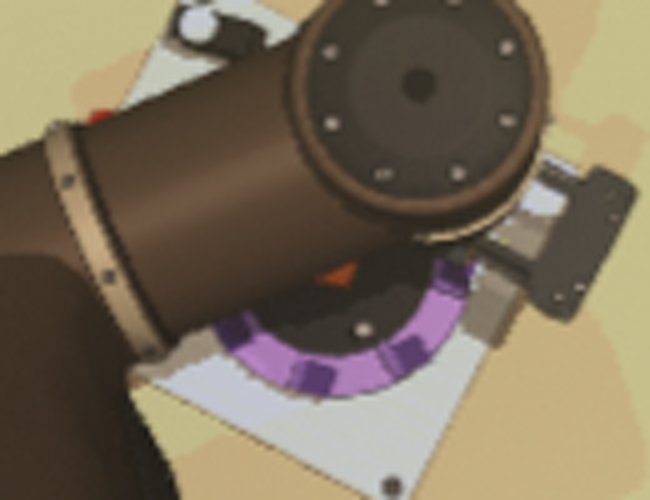

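View pics/w2.png

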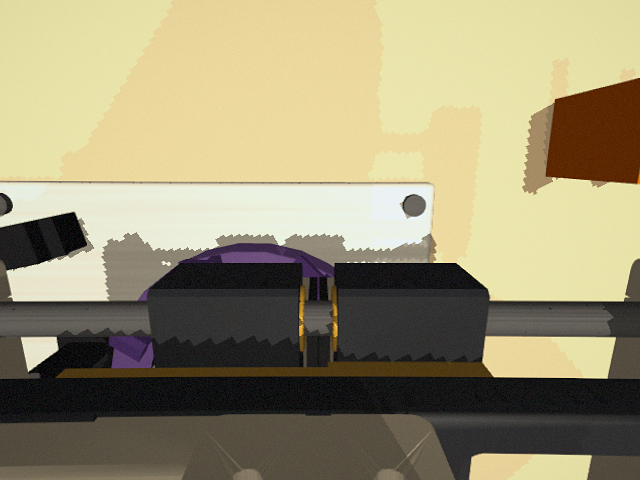

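The top view shows peg b at crop (364,330) and the arm hiding the rest. The wrist view shows nothing touching.

```bash
cat >> h.py <<'E'
def pegb(f):
    "wheel angle from the bright peg tops in the top view, for pegs in sight"
    im=snap('top',f,False)[0]; hsv=cv2.cvtColor(im,cv2.COLOR_RGB2HSV).astype(float)
    best=[]
    for w in np.radians(np.arange(-60,20,.5)):
        g=[]
        for k in (135,):
            t=np.radians(k)+w; p=project(f,np.r_[U2W(.046*np.cos(t),.046*np.sin(t)),.064])[0]
            g.append(cv2.getRectSubPix(cv2.GaussianBlur(im[...,2],(3,3),0),(1,1),tuple(map(float,p)))[0,0])
        best.append((max(g),w))
    b=sorted(best)[::-1][:5]; print('peg b wheel rad:',[(int(v),round(w,3)) for v,w in b])
E
python3 -m inch '[{"x":-0.2,"y":0.1,"z":0,"yaw":0},{"x":-0.2,"y":0,"z":0,"yaw":0},{"x":-0.15,"y":0.02,"z":0,"yaw":0},{"x":-0.15,"y":0.02,"z":0,"yaw":0},{"x":0,"y":0,"z":0,"yaw":0}]'; python3 -c "
from h import *
print(np.degrees(np.arctan2(*W2U(ray('t1',[[221+72.4,208+65.6]],.064))[0][::-1]))-135)
st(); goto(-40,-40,63); pegb('t2')"
```

```text
time_s: 6.73
tcp_pos: [0.5422, 0.0176, 0.0685]
eef_rot: [-179.4, -1.5, -29.0]
contact_force: [-0.7, 0.5, -0.8]
gripper_width: 0.0006
6.508818809766723
t 6.73 tcp_u [-37.3 -45.8] z 68.5 yaw [-179.38   -1.51  -29.02] F [-0.65  0.47 -0.82] w 0.0006
need [-0.24  0.11  0.21] yaw 0.05
peg b wheel rad: [(108, np.float64(-0.035)), (106, np.float64(-0.026)), (106, np.float64(-0.044)), (104, np.float64(-0.052)), (102, np.float64(-0.017))]
```

```bash
python3 -m inch '[{"x":-0.13,"y":0.05,"z":0.12,"yaw":0},{"x":-0.13,"y":0.05,"z":0.1,"yaw":0},{"x":-0.13,"y":0.03,"z":0.05,"yaw":0},{"x":-0.13,"y":0.03,"z":0,"yaw":0},{"x":0,"y":0,"z":0,"yaw":0}]'; python3 -c "
from h import *
st(); goto(-43,-21,63); pegb('t3')"
```

```text
time_s: 7.2
tcp_pos: [0.5298, 0.0215, 0.0628]
eef_rot: [-179.2, -1.7, -29.0]
contact_force: [1.2, -1.6, 0.7]
gripper_width: 0.0005
t 7.2 tcp_u [-40. -33.] z 62.8 yaw [-179.16   -1.72  -28.98] F [ 1.21 -1.56  0.66] w 0.0005
need [-0.48  0.12 -0.02] yaw 0.06
peg b wheel rad: [(47, np.float64(-1.004)), (47, np.float64(-1.012)), (47, np.float64(-1.021)), (47, np.float64(-1.03)), (47, np.float64(-1.038))]
```

```bash
python3 -m inch '[{"x":-0.13,"y":0.06,"z":0,"yaw":0},{"x":-0.13,"y":0.04,"z":0,"yaw":0},{"x":-0.13,"y":0.02,"z":0,"yaw":0},{"x":-0.1,"y":0,"z":0,"yaw":0},{"x":0,"y":0,"z":0,"yaw":0}]'; python3 -c "
from h import *
st(); goto(-43,-21,63)"
```

```text
time_s: 7.67
tcp_pos: [0.5162, 0.025, 0.0621]
eef_rot: [-179.2, -1.7, -29.0]
contact_force: [1.4, -0.5, 0.4]
gripper_width: 0.0008
t 7.67 tcp_u [-43.6 -19.4] z 62.1 yaw [-179.21   -1.68  -28.98] F [ 1.42 -0.48  0.39] w 0.0008
need [ 0.06 -0.02 -0.03] yaw 0.06
```

```bash
python3 -m inch '[{"x":0.3,"y":0,"z":0,"yaw":0},{"x":0.3,"y":-0.05,"z":-0.1,"yaw":0},{"x":0,"y":0,"z":-1,"yaw":0},{"x":0,"y":0,"z":-1,"yaw":0},{"x":0,"y":0,"z":-1,"yaw":0}]';python3 -m inch '[{"x":0,"y":0,"z":-1,"yaw":0},{"x":0,"y":-1,"z":-0.6,"yaw":0},{"x":-0.2,"y":-1,"z":-0.2,"yaw":0},{"x":-0.3,"y":-1,"z":0,"yaw":0},{"x":-0.3,"y":-1,"z":0,"yaw":0}]'; python3 -m inch '[{"x":-0.3,"y":-1,"z":0,"yaw":0},{"x":-0.3,"y":-1,"z":0,"yaw":0},{"x":-0.2,"y":-1,"z":0,"yaw":0},{"x":0,"y":-1,"z":0,"yaw":0},{"x":0,"y":-0.6,"z":0,"yaw":0}]'; python3 -c "
from h import *
st(); goto(175,0,124); bands(); pegs('t4','t4c')
snap('scene','s4')"
```

```text
time_s: 8.08
tcp_pos: [0.5259, 0.0175, 0.1369]
eef_rot: [-179.7, -1.1, -29.0]
contact_force: [0.5, -0.1, -0.1]
gripper_width: 0.0003
time_s: 8.5
tcp_pos: [0.5616, 0.1139, 0.1932]
eef_rot: [-179.3, -1.5, -29.4]
contact_force: [2.0, -0.4, -0.3]
gripper_width: 0.0005
time_s: 8.92
tcp_pos: [0.6052, 0.2309, 0.1963]
eef_rot: [-179.1, -1.5, -29.4]
contact_force: [0.7, -0.3, -0.5]
gripper_width: 0.0006
t 8.92 tcp_u [179.6   3.3] z 196.3 yaw [-179.1    -1.47  -29.38] F [ 0.7  -0.32 -0.52] w 0.0006
need [0.06 0.23 2.89] yaw -0.04
70 47 x 97.0 | 80 54 x 82.4 | 90 11 x 75.3 | 110 11 x 139.3 | 120 52 x 137.4 | 
crop origin [221 208]
```

View pics/t4c.png

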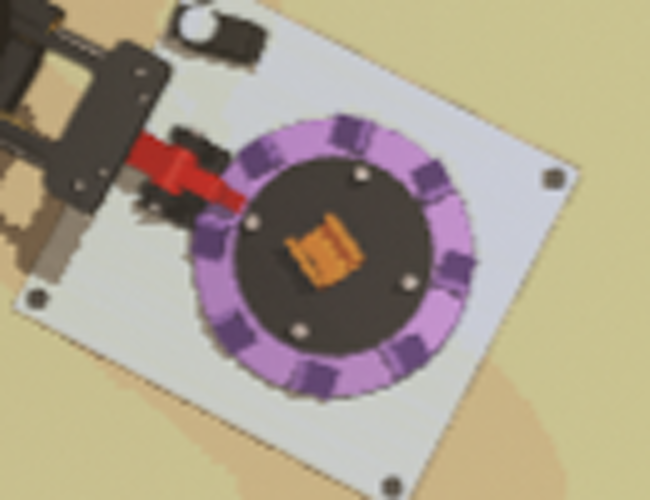

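The top view shows the bracket standing mid-wheel at (325,250), the pawl thrown back, and pegs a, b, c and d at (252,221), (299,330), (410,283) and (361,174).

```bash
python3 -m inch '[{"x":0.1,"y":0.1,"z":0.9,"yaw":0},{"x":0,"y":0,"z":1,"yaw":0},{"x":0,"y":0,"z":1,"yaw":0},{"x":0,"y":0,"z":0.2,"yaw":0},{"x":0,"y":0,"z":0,"yaw":0}]'; python3 -c "
from h import *
px=np.array([(252,221),(299,330),(410,283),(361,174)])/5+[221-.4,208-.4]
u=W2U(ray('t4',px,0.064)); print(u.mean(0),np.radians((np.degrees(np.arctan2(u[:,1],u[:,0]))-[45,135,225,315]+180)%360-180))
st(); goto(156,0,117)"
```

```text
time_s: 9.48
tcp_pos: [0.6092, 0.223, 0.1179]
eef_rot: [-179.0, -1.5, -29.5]
contact_force: [0.5, -0.9, 0.6]
gripper_width: 0.0002
[-9.01551204e-05 -8.31809237e-05] [-0.67482184 -0.67253046 -0.67104028 -0.66692207]
t 9.48 tcp_u [174.7  -4. ] z 117.9 yaw [-179.03   -1.48  -29.52] F [ 0.47 -0.92  0.62] w 0.0002
need [-0.16  0.75  0.02] yaw -0.08
```

```bash
python3 -m inch '[{"x":-0.15,"y":0.3,"z":0,"yaw":0},{"x":0,"y":0.25,"z":0,"yaw":0},{"x":0,"y":0.15,"z":0,"yaw":0},{"x":0,"y":0.12,"z":-0.06,"yaw":0},{"x":0,"y":0,"z":0,"yaw":0}]'; python3 -c "
from h import *
st(); goto(130,0,126); bands()"
```

```text
time_s: 9.9
tcp_pos: [0.5961, 0.2048, 0.1243]
eef_rot: [-178.8, -1.6, -29.6]
contact_force: [0.7, -0.1, 1.1]
gripper_width: 0.0004
t 9.9 tcp_u [152.4  -1.4] z 124.3 yaw [-178.78   -1.64  -29.56] F [ 0.67 -0.1   1.07] w 0.0004
need [-0.05  0.89 -0.09] yaw -0.09
70 49 x 104.1 | 80 58 x 79.3 | 100 4 x 118.3 | 110 4 x 124.0 |
```

```bash
python3 -m inch '[{"x":0,"y":0.12,"z":0.12,"yaw":0},{"x":0,"y":0.12,"z":0.06,"yaw":0},{"x":0,"y":0.12,"z":-0.04,"yaw":0},{"x":0,"y":0.12,"z":-0.04,"yaw":0},{"x":0,"y":0,"z":0,"yaw":0}]'; python3 -c "
from h import *
st(); goto(130,0,126); bands()"
```

```text
time_s: 10.37
tcp_pos: [0.5905, 0.1943, 0.1227]
eef_rot: [-178.6, -1.7, -29.5]
contact_force: [0.9, 0.2, -0.2]
gripper_width: 0.0001
t 10.37 tcp_u [140.5  -1.7] z 122.7 yaw [-178.63   -1.71  -29.53] F [ 0.88  0.19 -0.24] w 0.0001
need [-0.06  0.42 -0.15] yaw -0.08
70 71 x 102.3 | 80 25 x 103.2 | 90 13 x 108.3 | 100 9 x 109.0 | 110 6 x 109.8 |
```

```bash
python3 -m inch '[{"x":0,"y":0.12,"z":-0.04,"yaw":0},{"x":0,"y":0.12,"z":-0.03,"yaw":0},{"x":0,"y":0.12,"z":-0.02,"yaw":0},{"x":0,"y":0.1,"z":0,"yaw":0},{"x":0,"y":0,"z":0,"yaw":0}]'; python3 -c "
from h import *
st(); goto(122,0,126); bands()"
```

```text
time_s: 10.83
tcp_pos: [0.5841, 0.1834, 0.1244]
eef_rot: [-178.7, -1.7, -29.5]
contact_force: [-0.3, -0.1, -0.3]
gripper_width: 0.0005
t 10.83 tcp_u [127.8  -1.5] z 124.4 yaw [-178.68   -1.69  -29.52] F [-0.33 -0.05 -0.27] w 0.0005
need [-0.06  0.23 -0.07] yaw -0.08
70 81 x 101.2 | 80 19 x 101.1 | 90 21 x 101.0 | 100 8 x 100.2 |
```

```bash
python3 -m inch '[{"x":0,"y":-0.3,"z":0,"yaw":0},{"x":0,"y":-0.6,"z":0,"yaw":0},{"x":0,"y":-0.6,"z":-0.6,"yaw":0},{"x":0,"y":-0.4,"z":-1,"yaw":0},{"x":0,"y":0,"z":-1,"yaw":0}]';python3 -m inch '[{"x":-0.5,"y":-0.4,"z":-1,"yaw":0},{"x":-1,"y":-0.4,"z":-0.4,"yaw":0},{"x":-1,"y":-0.4,"z":0,"yaw":0},{"x":-1,"y":-0.2,"z":0,"yaw":0},{"x":0,"y":0,"z":0,"yaw":0}]'; python3 -c "
from h import *
st(); bands(); pegs('t5','t5c')
im=snap('scene','s5')[0]; u=project('s5',np.r_[hub,0.08])[0].astype(int)
a=cv2.resize(im[u[1]-70:u[1]+80,u[0]-90:u[0]+110],None,fx=4,fy=4,interpolation=cv2.INTER_CUBIC); cv2.imwrite('pics/s5c.png',a[:,:,::-1])"
```

```text
time_s: 11.3
tcp_pos: [0.6054, 0.2275, 0.1864]
eef_rot: [-179.2, -1.4, -29.6]
contact_force: [1.3, 0.6, 0.8]
gripper_width: 0.0006
time_s: 11.72
tcp_pos: [0.5502, 0.312, 0.2281]
eef_rot: [-178.6, -1.7, -29.6]
contact_force: [0.2, -0.4, -0.1]
gripper_width: 0.0006
t 11.72 tcp_u [223.6  90.9] z 228.1 yaw [-178.61   -1.74  -29.65] F [ 0.21 -0.38 -0.13] w 0.0006
70 69 x 102.0 | 80 5 x 99.3 | 130 50 x 103.5 | 
crop origin [221 208]
```

View pics/t5c.png

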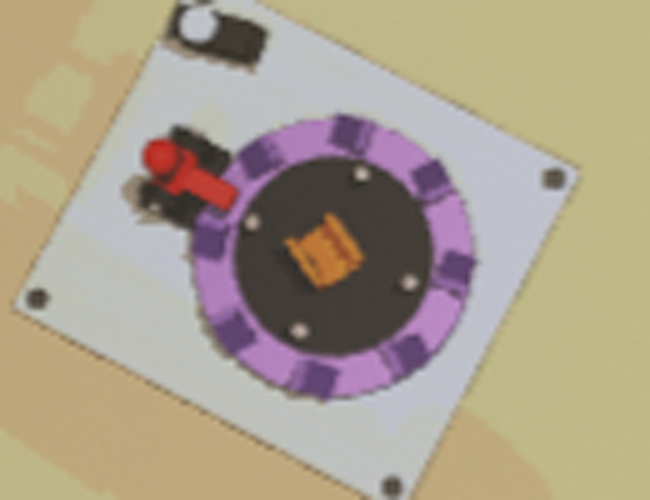

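View pics/s5c.png

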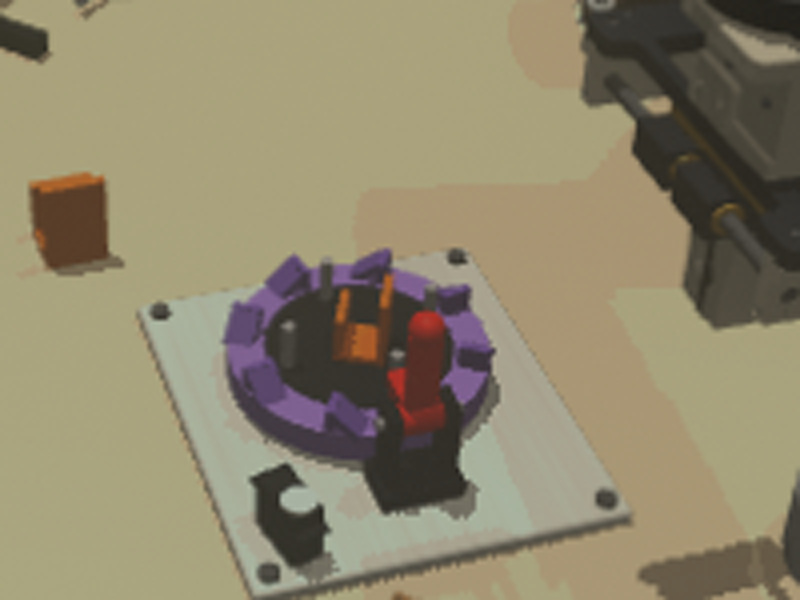

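```bash
python3 -c "
from h import *
st(); print(r.close_job())"
```

```text
t 11.87 tcp_u [222.  88.] z 227.3 yaw [-178.71   -1.75  -29.71] F [-0.24  0.39  0.23] w 0.0001
the job is handed in; nothing more can be done
None
```

The job is done and handed in at about 12 s of the 70 s allowed. With the gripper closed as a fingertip, I did the three steps in order:

1. **Pawl up:** I tipped the red ball outward until it fell back to its stop and stayed there.
2. **Wheel back:** I pushed peg c clockwise, turning the wheel from about +0.11 rad to −0.67 rad. That is inside the next notch's play of −0.785 to −0.485.
3. **Pawl down:** I tipped the ball back in from the outside, following its arc, until it fell shut.

**Last checks**
- **Pawl:** in the top view the ball is within about 0.2 pixel of where it was at the start, and the arm is upright again. The pawl looks fully seated.
- **Wheel:** the −0.67 rad is from all four pegs, measured before I lowered the pawl. I did not measure again afterwards, but the pegs look unchanged in the last view.
- **Bracket and servo:** the small orange bracket still stands mid-wheel, and the servo looks where it was. I did not measure the other loose things, but the tool went nowhere near them at low height.
- **Forces:** readings at the end of each move never passed about 2 N, which is mostly sensor noise. The light touches on the ball could not be seen in the force, so I followed the pawl with the scene camera instead.
- **Robot:** it was clear of everything at hand-in. No check failed or disagreed.

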